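Tamp the wax slugs home in the feed tube

ROBOT

A 7-joint arm with a two-finger parallel gripper is mounted at the origin on the work surface; the furniture and walls round the work are solid. World frame = base frame: x ahead of the robot, y to its left, z up, the work surface at z = 0. Lengths are in mm, angles in rad, forces in N, time in s.
With the tool pointing down it reaches from about 400 to 875 mm from the base axis. Payload 4.4 kg.
Tool frame: the origin (TCP) lies at the very end of the fingers, on their centre line; the grasp point (between the pads) lies 19 mm behind it; y points along the fingers, x is the direction in which the jaws open and shut, and the axes are right-handed (so a half turn about y gives the same grasp; the last joint's range is limited). The gripper opens to 85 mm and grips with 20 to 120 N. Pads are 22 mm wide; open, the fingers measure 114 mm over their backs; the gripper's body (76 mm by 85 mm) begins 54 mm behind the grasp point. The pads swing forward as they close: fully open they stand 13 mm farther back than shut.
Start: joints at [-0.066, 0.628, 0.038, 1.517, -0.027, 0.996, -0.02], TCP at [650.014, 0.027, 231.313] pointing down, gripper open.
Joint ranges: [-3.06, 3.06], [-0.37, 2.12], [-1.25, 1.32], [0.18, 2.47], [-1.1, 4.24], [0.23, 1.98], [-2.94, 2.94]. Speed limits (rad/s): [2.57, 2.57, 3.14, 3.14, 3.14, 3.14, 3.14].

INTERFACE

Orientations are given as [roll, pitch, yaw] about the fixed x, y, z axes, in that order (R = Rz(yaw) Ry(pitch) Rx(roll)).
In Python, from cell import readout, eyes, finish_job gives the robot as it stands. The module is installed in compiled form; this text tells all that it offers.
- The arm moves only by the tool apply_moves, never from a script. Its argument "commands" is a list that holds one entry, the list of rows, each a list of 6 numbers: the shift along the tool's x, y, z in units of 0.04 m (1.0 is 0.04 m), then the turn, a rotation vector about the tool's x, y, z in units of 5 degrees (1.0 is 5 degrees). A call has 1 to 8 rows; each row shifts and turns the pose as measured when the row begins, along the tool's axes as they then stand; what a row does not reach is not made up. A row lasts 1/12 s, in which the tool goes at most 41.7 mm and 7.16 degrees, less where a joint would pass 70% of its speed; a pose out of reach is approached as far as the arm can. A call with a number of a shift or a turn outside -1 to 1 is refused whole. A call with a gripper value outside its range is refused whole. "claw" is the finger opening in mm, from 0 to 85.4, set as the call begins (left out, the last holds). The fingers move at their own pace and stop on an object; the grip force is fixed at half the most. Time passes only in rows, so rows that do not move let the fingers close. It gives the time, the measured TCP pose, the force and the opening at its end, in the units of the state.
- readout.read_state(): the state, without advancing time (a new reading comes with each control period).
- eyes.get_image(name): name is "scene" or "side" or "wrist"; returns a dict with "image" (480x640x3 uint8, red, green, blue), "mtx" (3x3 intrinsics, pixels), "k1" (the pictures are not rectified: a ray, as slopes to the right and down, at radius r is drawn at 1 + k1 r^2 times it, then the intrinsics apply), "rvec" (rotation vector, rad) and "tvec" (3), from world to camera coordinates, as OpenCV has them. Camera axes: x right, y down, z forward; pixel columns grow to the right and rows downward; lengths in mm; the calibration is good to about 2 mm. A picture is of the moment at which its call begins. There is no depth.
- finish_job(): hands the job in, once; it reports no verdict.
The state is a dict: "clock": time; "qpos": joint angles; "qd": joint speeds; "tau": joint torques, N m; "eef_pos": TCP position; "tool_rot": TCP orientation; "force": force on the tool from outside, world axes, zero at the start; "torque": the same for the moment, N m; "width": finger opening in mm.
Only numpy, scipy, OpenCV 4.12 (cv2) and the standard library are available. Lean on these libraries where they do the work, as an engineer would, in place of code of your own. Each camera call takes 0.05 s, during which the arm holds its last target. There are 200 camera calls.

TASK

One of the two clear feed tubes still has its two wax slugs stuck part-way down with gaps under them. Take the tamping rod out of its cup and with it press those slugs down the tube until they lie tight on each other and bottom out on the tube's floor, then stand the rod upright back in its cup and let go. Do not shift the loose wax bar and sanding block on the bench.

Things in the scene. Friction and masses are not known exactly. Their poses are not given: they have to be found in the camera images.
- gap_tube: Tube to be packed: clear upright tube (bore 36, outside 42 mm, mouth 121 mm above the bench, floor 16 mm) on a fixed 80x80 mm aluminium foot plate. Origin: centre of the underside, on the tube's axis; z up. Holds two green wax slugs, diameter 34, 22 mm thick, stuck high. Packed, the upper one's top is 60 mm above the bench; at the start 76 to 100 mm.
- gap_tube_mouth (a point): Centre of that tube's open upper end, 121 mm above the bench.
- slug_low (a joint): Gap in m between the tube's floor and the underside of the lower slug: 0 is fully home; starts at 0.008 to 0.020. Needs about 8 N of push to slide, does not spring back.
- slug_top (a joint): Gap in m between the lower and the upper slug: 0 is touching; starts at 0.008 to 0.020. The upper slug slides at about 4 N until they meet, then both at about 8 N until the stack is solid. The upper slug's top is at 0.060 + slug_low + slug_top above the bench.
- packed_tube: The other tube, with its two slugs already home; nothing to do: clear upright tube (bore 36, outside 42 mm, mouth 121 mm above the bench, floor 16 mm) on a fixed 80x80 mm aluminium foot plate. Origin: centre of the underside, on the tube's axis; z up. 
- tamper: Tamping rod, 168 mm long, 0.2 kg, standing upright in its cup. From its lower end: steel foot 30 mm in diameter, 14 mm high; shaft 14 mm in diameter up to 104 mm; guard disc 38 mm in diameter from 104 to 110 mm; round wooden grip 28 mm in diameter from 110 to 168 mm. Origin: centre of the foot's underside; z along the rod to the grip.
- tamper_stand: The rod's cup: fixed, base 72 mm in diameter, round cup of outside diameter 52 mm and inside diameter 44 mm, its floor 6 mm and its rim 46 mm above the bench. The rod stands on the cup's floor. Origin: centre of the underside; z up.
- wax_bar: Loose green wax bar lying flat, 37x76x14 mm, a bystander. Origin: centre of its underside.
- sanding_block: Loose brown sanding block, 64x100x28 mm, a bystander. Origin: centre of its underside.
Mind the look-alikes: they are no part of the job. What is shaped like the tamper but pink or red is not meant. Leave any orange look-alike of the tamper_stand alone.

How it is judged (in metres and radians):
On the way, in this order (a step that is already met when the one before it is completed fails the run):
1. the rod's foot is inside the mouth of the tube to be packed (z of tamper in the frame of gap_tube_mouth below -0.005 m and horizontal distance between tamper and gap_tube_mouth below 0.01 m), for 0.05 s.
2. both slugs are packed home with the rod still in the tube (all of step 1 and value of joint each of slug_low, slug_top below 0.002 m), for 0.1 s.
At the end, for the whole second after the job is handed in: The lower slug is within 2 mm of the tube's floor and the upper one within 2 mm of the lower; the tamping rod stands foot down on the floor of its cup (foot within 12 mm of the cup's centre and 4 mm of its floor), within 0.12 rad of upright, at rest (value of joint each of slug_low, slug_top below 0.002 m and horizontal distance between tamper and tamper_stand below 0.012 m and z of tamper in the frame of tamper_stand below 0.01 m and angle between tamper's own z axis and vertical below 0.12 rad and linear speed of tamper below 0.02 m/s); the robot touches nothing.
It fails at once if the loose wax bar or sanding block is shifted by more than 30 mm (distance of any of wax_bar, sanding_block from where it was at the start of the episode above 0.03 m).
It also fails if it takes over 54 s, if anything falls off the work surface, if the arm or the gripper's body presses on something with over 40 N, if the wrist force passes 120 N, or if a joint passes its speed limit or range.

## Working session

There is one attempt and no reset: what is moved stays moved. The work goes in short steps, Python scripts to look and compute and a tool call to move; the robot and the scene stay as the last step left them, time stands still between calls to the robot, and variables do not carry over. Pictures are saved under pics/ and viewed, about 8 in all and at most 12, crops included, and the job is handed in when it is done.

Besides the shell and the picture viewer there is one more tool, called after ">>>" as name(argument=value, ...) on one line, values as JSON. apply_moves: Moves the arm, as the interface text tells. Shifts and turns lie within -1 to 1; 1 stands for 0.04 m of shift or 5 degrees of turn. Its arguments: {"type":"object","properties":{"commands":{"type":"array"},"claw":{"type":"number"}},"required":["commands"]}

```bash
mkdir -p pics
cat > h.py <<'E'
import numpy as np, cv2
from cell import readout, eyes, finish_job
def grab(n, save=None):
    d=eyes.get_image(n)
    if save: cv2.imwrite('pics/'+save+'.png', d['image'][:,:,::-1])
    return d
def ray(d,u,v):
    m=np.array(d['mtx'],float); k=float(d['k1'])
    p=cv2.undistortPoints(np.array([[[u,v]]],float),m,np.array([k,0,0,0,0.]))[0,0]
    R=cv2.Rodrigues(np.array(d['rvec'],float))[0]; t=np.array(d['tvec'],float).ravel()
    return -R.T@t, R.T@np.array([p[0],p[1],1])
def onz(d,u,v,z):
    c,r=ray(d,u,v); return c+r*(z-c[2])/r[2]
def proj(d,P):
    return cv2.projectPoints(np.array(P,float).reshape(-1,3),np.array(d['rvec'],float),np.array(d['tvec'],float),np.array(d['mtx'],float),np.array([d['k1'],0,0,0,0.],float))[0][:,0]
E
python3 - <<'E'
from h import *
import pickle
D={n:grab(n,n) for n in('scene','side')}
pickle.dump(D,open('D.pkl','wb'))
for n in D: print(n,ray(D[n],320,240),D[n]['k1'])
print(readout.read_state())
E
```

```text
scene (array([ 121.27881903, -679.70630777,  798.31473568]), array([ 0.34569148,  0.64861581, -0.67809209])) -0.17270364293069432
side (array([ 550.72516025, -716.38102079,  589.38849216]), array([-0.08393679,  0.81936067, -0.56714272])) 0.009105002660826943
{'clock': 0.1, 'qpos': array([-0.06577109,  0.62926631,  0.03844381,  1.51825308, -0.02700928,
        0.99631107, -0.02001538]), 'qd': array([ 0.00073908, -0.00355828, -0.00021327, -0.00347276, -0.00033423,
       -0.00062395,  0.00015567]), 'tau': array([ 3.65140630e-03, -5.64529252e+01,  1.23032581e+00, -1.93971133e+01,
        1.11524854e-02,  5.46943455e-03, -1.37002465e-05]), 'eef_pos': array([6.49442626e+02, 1.52987692e-02, 2.30477588e+02]), 'tool_rot': array([-1.57080584e+00,  1.71999238e-03, -4.82380508e-05]), 'force': array([0.84531819, 0.78564709, 0.45370197]), 'torque': array([-0.02989015, -0.02278788, -0.01659741]), 'width': 85.35626434173746}
```

View pics/scene.png

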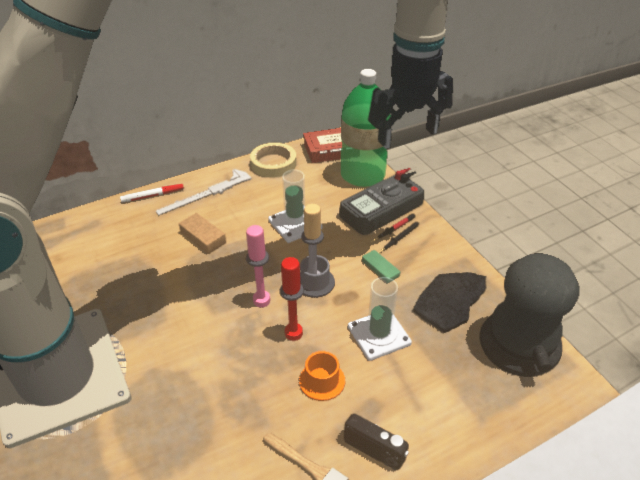

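View pics/side.png

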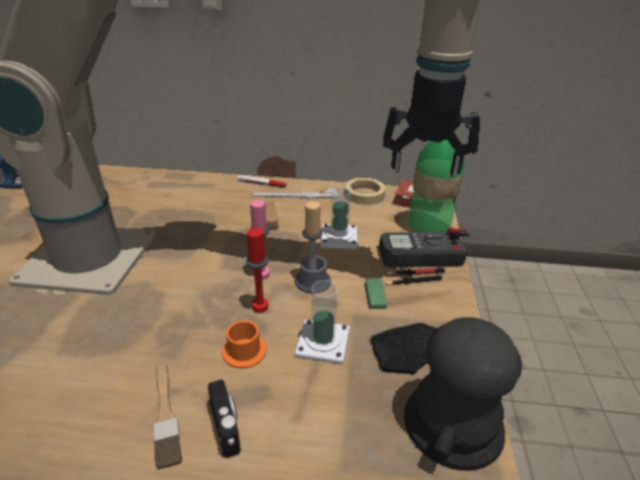

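Scene shows three rod-shaped things: pink (257,265), red (291,300), and wooden-grip/grey (313,250) standing in the grey cup (315,277). The orange cup is at (322,375). The tubes are at (294,205) and (382,315), the wax bar at (380,265) and the sanding block at (202,232). I choose the wooden one in the grey cup; next is a close crop of it and both tubes.

Run:
```python
import cv2,numpy as np
a=cv2.imread('pics/scene.png');b=cv2.imread('pics/side.png')
f=lambda i,x,y,w,h:cv2.resize(i[y:y+h,x:x+w],(400,300),interpolation=cv2.INTER_CUBIC)
cv2.imwrite('pics/crop1.png',np.vstack([np.hstack([f(a,240,160,120,90),f(a,330,270,120,90)]),np.hstack([f(b,270,190,120,90),f(b,265,275,120,90)])]))
```

```text
(no output)
```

View pics/crop1.png

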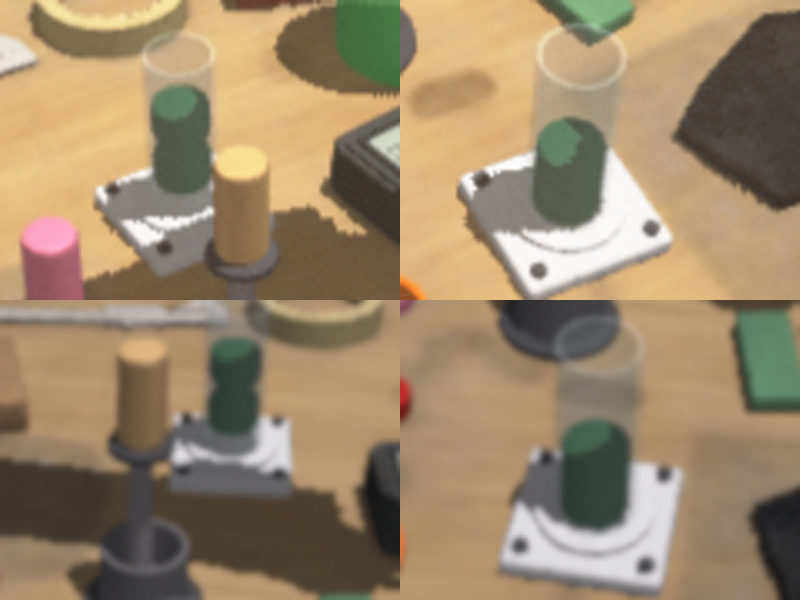

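The crop shows the wooden-grip rod in the grey cup. The far tube (mouth at about (293,177) in scene) has a gap between its slugs and one under them. The near tube is packed, so the far one is gap_tube.

Run:
```python
from h import *
import pickle
D=pickle.load(open('D.pkl','rb'));s,b=D['scene'],D['side']
# grip mask top/axis
for n,d,roi in(('scene',s,(298,195,328,250)),('side',b,(300,195,325,245))):
    hsv=cv2.cvtColor(d['image'],cv2.COLOR_RGB2HSV);x0,y0,x1,y1=roi
    m=cv2.inRange(hsv,(8,90,90),(28,255,255))[y0:y1,x0:x1]
    ys,xs=np.nonzero(m); print(n,'grip',xs.min()+x0,xs.max()+x0,ys.min()+y0,ys.max()+y0,xs.mean()+x0,ys.mean()+y0)
print('rod top scene',onz(s,312.9,208.6,174),'side',onz(b,313.5,204.5,174))
print('mouth scene',onz(s,293.4,176.8,121))
for zz in(76,84,92,100): print(zz,onz(s,293.5,190.5,zz),onz(b,340.5,205,zz))
# other clutter
for nm,p,z in(('pink top',(257,231),168),('red top',(291,263),168),('cup',(315,265),46),('wax',(380,263),14),('bottle cap',(368,75),250),('meter',(385,200),35),('block',(203,230),28),('near mouth',(384,287),121)): print(nm,onz(s,*p,z).round())
```

```text
scene grip 298 327 195 249 315.07640067911717 220.22665534804753
side grip 300 324 199 243 311.48661800486616 215.9793187347932
rod top scene [464.46432019 -11.77165891 174.        ] side [465.19175444  -8.35770506 174.        ]
mouth scene [504.46472106 143.60564151 121.        ]
76 [510.70211065 158.85082179  76.        ] [503.48652515 165.32166495  76.        ]
84 [506.38905129 149.56337865  84.        ] [504.22263257 151.58232019  84.        ]
92 [502.07599193 140.27593551  92.        ] [504.95874    137.84297544  92.        ]
100 [497.76293256 130.98849237 100.        ] [505.69484742 124.10363069 100.        ]
pink top [366. -12. 168.]
red top [ 382. -101.  168.]
cup [467. -13.  46.]
wax [589. -36.  14.]
bottle cap [701. 212. 250.]
meter [680.  93.  35.]
block [330. 188.  28.]
near mouth [ 503. -170.  121.]
```

>>> apply_moves(commands=[[[-0.8,0,-0.05,0,0,0],[-0.8,0,-0.05,0,0,0],[-0.8,0,-0.05,0,0,0],[-0.8,0,-0.05,0,0,0],[-0.8,0,-0.05,0,0,0],[-0.6,0,0,0,0,0],[0,0,0,0,0,0]]], claw=85)

```text
clock: 0.68
eef_pos: [454.9, -10.3, 225.4]
tool_rot: [-1.571, 0.009, 0.0]
force: [-0.5, 0.1, -1.2]
width: 84.8
```

Run:
```python
from h import *
s=readout.read_state(); print(s['eef_pos'],s['tool_rot'],s['force'])
d=grab('wrist','w1')
print(ray(d,320,240))
print(proj(d,[[465,-10,174],[465,-10,46],[504,144,121]]))
```

```text
[454.8735234  -10.30551224 225.39677244] [-1.57102771e+00  9.21924236e-03  4.77959326e-04] [-0.48938615  0.10009889 -1.2036062 ]
(array([455.8493366 ,  66.03681582, 367.73976017]), array([-0.00387675, -0.30164102, -0.95343814]))
[[338.53753829 266.3675286 ]
 [332.38078613 211.13184426]
 [411.9477503  -35.95668511]]
```

View pics/w1.png

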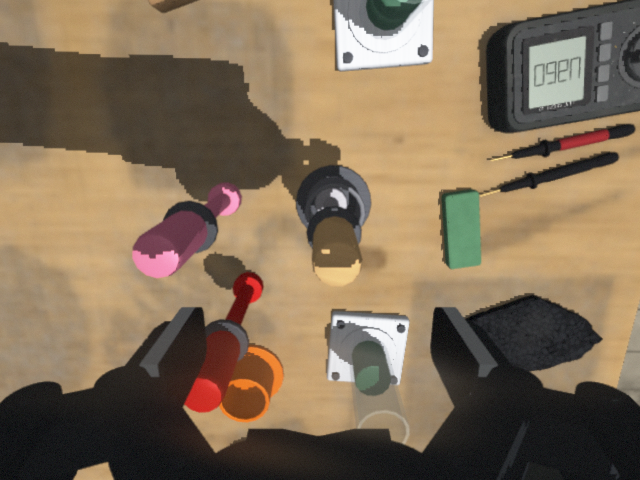

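Wrist view: grip top at about (338,270), cup around (334,198), wax bar (462,228) clear of the fingers. This agrees with the estimate to about 2 mm, so I descend.

>>> apply_moves(commands=[[[0.26,0.2,-0.02,0,0,-0.05],[0,0.6,0,0,0,0],[0,0.6,0,0,0,0],[0,0.5,0,0,0,0],[0,0.3,0,0,0,0],[0,0,0,0,0,0]]], claw=85)

```text
clock: 1.23
eef_pos: [483.0, -10.7, 132.8]
tool_rot: [-1.571, -0.015, 0.001]
force: [0.1, 0.7, -0.2]
width: 84.9
```

Run:
```python
from h import *
s=readout.read_state(); print(s['eef_pos'],s['tool_rot'],s['force'])
```

```text
[482.9552925  -10.6960965  132.84840594] [-1.57053287e+00 -1.54707690e-02  1.40430328e-03] [ 0.13073825  0.68493038 -0.22186536]
```

>>> apply_moves(commands=[[[-0.3,0,0,0,0,0.17],[-0.1,0,0,0,0,0],[0,0,0,0,0,0],[0,0,0,0,0,0]]], claw=85)

```text
clock: 1.57
eef_pos: [469.3, -10.7, 131.7]
tool_rot: [-1.571, -0.001, 0.001]
force: [0.3, 0.7, -0.4]
width: 85.3
```

>>> apply_moves(commands=[[[-0.1,0,0,0,0,0],[0,0,0,0,0,0],[0,0,0,0,0,0],[0,0,0,0,0,0]]], claw=50)

```text
clock: 1.9
eef_pos: [466.6, -10.6, 134.0]
tool_rot: [-1.57, -0.006, 0.002]
force: [-0.9, -0.6, 0.2]
width: 50.5
```

>>> apply_moves(commands=[[[0,0,0,0,0,0],[0,0,0,0,0,0],[0,0,0,0,0,0],[0,0,0,0,0,0],[0,0,0,0,0,0],[0,0,0,0,0,0],[0,0,0,0,0,0]]], claw=15)

```text
clock: 2.48
eef_pos: [466.0, -10.6, 134.6]
tool_rot: [-1.57, -0.005, 0.002]
force: [-0.6, 1.0, 1.6]
width: 26.8
```

>>> apply_moves(commands=[[[0,-0.2,0,0,0,0],[0,-0.4,0,0,0,0],[0,-0.5,0,0,0,0],[0,-0.5,0,0,0,0],[0,-0.5,0,0,0,0],[0,-0.5,0,0,0,0],[0,-0.4,0,0,0,0],[0,0,0,0,0,0]]], claw=15)

```text
clock: 3.15
eef_pos: [464.8, -10.8, 260.8]
tool_rot: [-1.571, -0.003, 0.001]
force: [0.8, -0.2, -2.3]
width: 26.6
```

>>> apply_moves(commands=[[[0,-0.4,0,0,0,0],[0,-0.3,0,0,0,0],[0,0,0,0,0,0],[0,0,0,0,0,0]]], claw=15)

```text
clock: 3.48
eef_pos: [463.8, -10.8, 288.7]
tool_rot: [-1.571, -0.003, 0.002]
force: [0.0, -0.8, -1.5]
width: 27.1
```

Run:
```python
from h import *
s=readout.read_state(); print(s['eef_pos'],s['tool_rot'],s['force'],s['width'])
D={n:grab(n,n+'2') for n in('scene','side','wrist')}
a,b,w=[D[n]['image'][:,:,::-1] for n in D]
f=lambda i,x,y,wd,h:cv2.resize(i[y:y+h,x:x+wd],(400,300),interpolation=cv2.INTER_CUBIC)
cv2.imwrite('pics/crop2.png',np.vstack([np.hstack([f(a,230,120,160,120),f(b,240,120,160,120)]),np.hstack([f(w,200,80,320,240),f(w,0,0,640,480)])]))
import pickle;pickle.dump(D,open('D2.pkl','wb'))
```

```text
[463.83819016 -10.79573046 288.67764476] [-1.57060552e+00 -2.66774611e-03  1.56915041e-03] [ 0.00443153 -0.79672737 -1.54725992] 27.077689947516777
```

View pics/crop2.png

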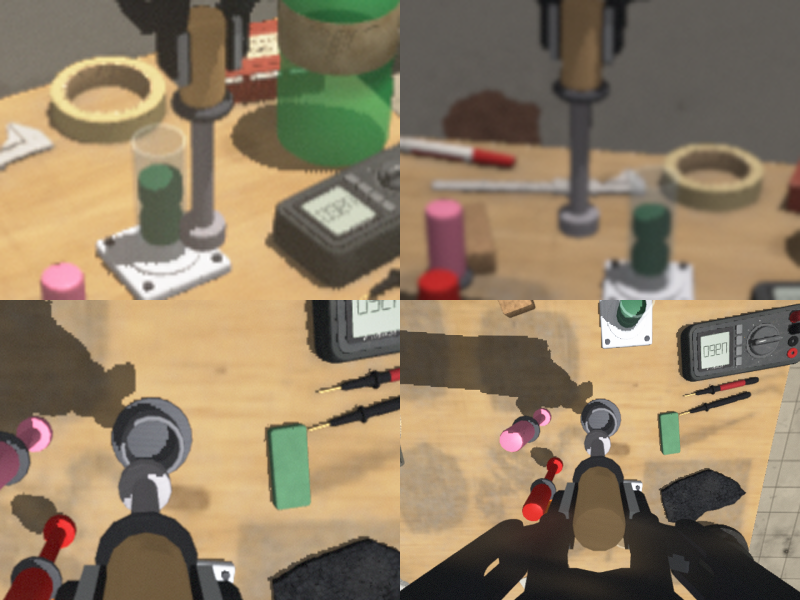

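The rod is held upright and is clear of the cup, whose ring is at about (321,196) in wrist. I carry it over the far tube.

>>> apply_moves(commands=[[[0.15,0,0.5,0,0,0],[0.15,0,0.6,0,0,0],[0.15,0,0.6,0,0,0],[0.15,0,0.6,0,0,0],[0.15,0,0.6,0,0,0],[0.1,0,0.4,0,0,0],[0,0,0,0,0,0],[0,0,0,0,0,0]]], claw=15)

```text
clock: 4.3
eef_pos: [495.0, 124.3, 279.0]
tool_rot: [-1.575, 0.013, -0.003]
force: [-0.4, -0.5, -0.8]
width: 27.0
```

>>> apply_moves(commands=[[[0.2,0,0.4,0.04,0,-0.14],[0,0,0.1,0,0,0],[0,0,0,0,0,0],[0,0,0,0,0,0]]], claw=15)

```text
clock: 4.63
eef_pos: [501.2, 139.9, 276.2]
tool_rot: [-1.576, 0.007, -0.007]
force: [1.2, 0.3, -0.9]
width: 26.4
```

Run:
```python
from h import *
s=readout.read_state(); print(s['eef_pos'],s['tool_rot'],s['force'],s['width'])
D={n:grab(n,n+'3') for n in('scene','side','wrist')}
a,b,w=[D[n]['image'][:,:,::-1] for n in D]
f=lambda i,x,y,wd,h:cv2.resize(i[y:y+h,x:x+wd],(400,300),interpolation=cv2.INTER_CUBIC)
cv2.imwrite('pics/crop3.png',np.vstack([np.hstack([f(a,250,130,80,60),f(b,300,145,80,60)]),np.hstack([f(w,240,120,160,120),f(a,230,90,160,120)])]))
t=s['eef_pos']; F=[t[0],t[1],t[2]-128.6]
for n in D: print(n,'foot pred',proj(D[n],[F,[F[0],F[1],F[2]+14]]),'mouth pred',proj(D[n],[[504.5,144,121]]))
import pickle;pickle.dump(D,open('D3.pkl','wb'))
```

```text
[501.17095215 139.92149591 276.21418599] [-1.57582148  0.00701797 -0.00721134] [ 1.15323863  0.28030002 -0.89849765] 26.374594243487657
scene foot pred [[292.23888067 166.6347417 ]
 [292.00222755 160.32216392]] mouth pred [[293.32301242 176.68220089]]
side foot pred [[339.94050766 180.85401956]
 [340.24128794 174.68757365]] mouth pred [[341.12999269 191.48279053]]
wrist foot pred [[319.73501956 226.26857774]
 [319.67357061 231.79825074]] mouth pred [[324.03600963 212.02917729]]
```

View pics/crop3.png

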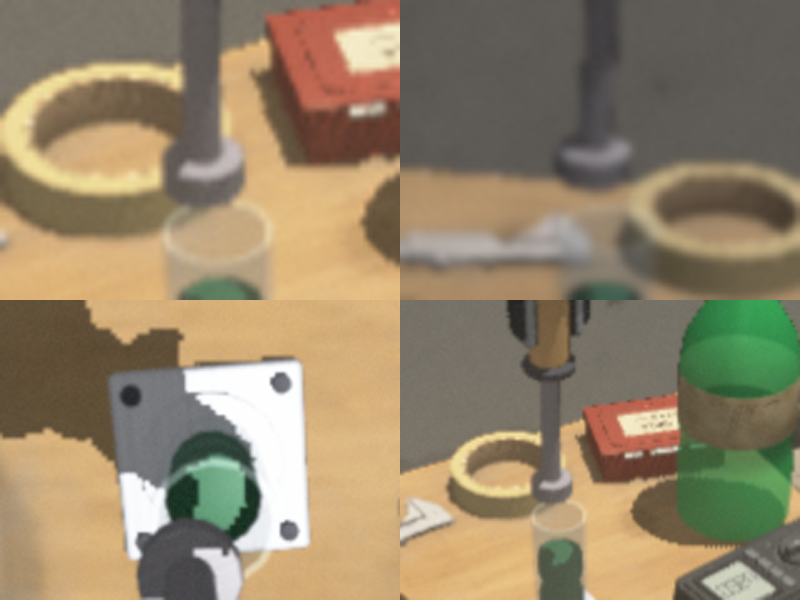

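Foot at about (290.6,168) in scene against the mouth at (293.5,176). All views show the foot a few mm short in +x. I correct that, level the tool, and lower to just above the rim.

>>> apply_moves(commands=[[[0.1,0.15,0.03,0.06,0,-0.08],[0.05,0.15,0.02,0,0,0],[0,0,0,0,0,0],[0,0,0,0,0,0],[0,0,0,0,0,0]]], claw=15)

```text
clock: 5.2
eef_pos: [507.8, 139.6, 263.2]
tool_rot: [-1.571, -0.001, -0.011]
force: [0.6, -0.7, -1.5]
width: 26.7
```

```bash
cat > look.py <<'E'
from h import *
import sys,pickle
k=sys.argv[1]
s=readout.read_state(); print(s['eef_pos'],s['tool_rot'],s['force'],s['width'])
D={n:grab(n,n+k) for n in('scene','side','wrist')}
a,b,w=[D[n]['image'][:,:,::-1] for n in D]
f=lambda i,x,y,wd,h:cv2.resize(i[y:y+h,x:x+wd],(400,300),interpolation=cv2.INTER_CUBIC)
cv2.imwrite('pics/crop%s.png'%k,np.vstack([np.hstack([f(a,265,150,60,45),f(b,310,165,60,45)]),np.hstack([f(w,260,150,120,90),f(a,230,90,160,120)])]))
t=s['eef_pos']; F=[t[0],t[1],t[2]-128.6]
for n in D: print(n,'foot pred',proj(D[n],[F,[F[0],F[1],F[2]+14]]),'mouth pred',proj(D[n],[[504.5,144,121]]))
E
python3 look.py 4
```

```text
[507.84408232 139.56014033 263.24733097] [-1.57072676e+00 -1.13258010e-03 -1.09428060e-02] [ 0.56155525 -0.73449412 -1.52003931] 26.736170247807593
scene foot pred [[295.80801145 171.46896786]
 [295.60197203 165.25292373]] mouth pred [[293.32301242 176.68220089]]
side foot pred [[342.87611721 186.79045621]
 [343.19909633 180.71524139]] mouth pred [[341.12999269 191.48279053]]
wrist foot pred [[318.16861674 227.79371476]
 [318.19962563 233.28706632]] mouth pred [[313.65407924 217.28609811]]
```

View pics/crop4.png

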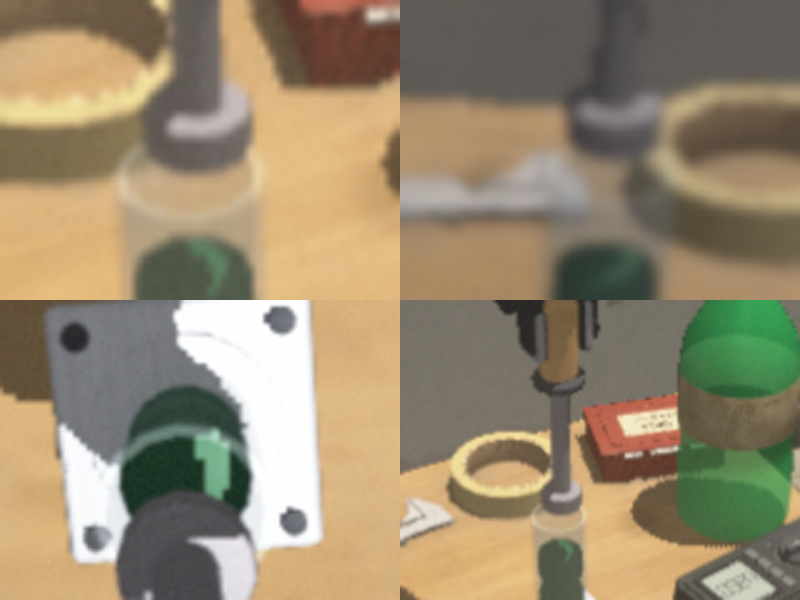

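Run:
```python
from h import *
d=eyes.get_image('wrist')
print('foot edge',onz(d,316,207,134.6)-[0,15,0],onz(d,316,207,148.6)-[0,15,0],'mouth',onz(d,315.4,187.5,121)-[0,20,0])
```

```text
foot edge [506.5444197 140.0692739 134.6      ] [506.6322701  143.21382128 148.6       ] mouth [506.19470338 146.72327612 121.        ]
```

>>> apply_moves(commands=[[[-0.03,0.05,0.08,0,0,0],[0,0.05,0.03,0,0,0],[0,0,0,0,0,0],[0,0,0,0,0,0],[0,0,0,0,0,0]]], claw=15)

```text
clock: 5.82
eef_pos: [506.7, 145.3, 259.6]
tool_rot: [-1.57, -0.003, -0.01]
force: [-0.3, -0.3, -1.5]
width: 26.9
```

```bash
sed -i 's/f(a,230,90,160,120)\]/f(w,290,180,60,45)]/' look.py; python3 look.py 5
```

```text
[506.72739376 145.34062599 259.57395498] [-1.56989464 -0.00257764 -0.0096747 ] [-0.31832725 -0.26170896 -1.46194847] 26.85586535856768
scene foot pred [[293.92587119 171.61383319]
 [293.70560249 165.43190923]] mouth pred [[293.32301242 176.68220089]]
side foot pred [[342.46548068 187.01908166]
 [342.78276295 180.98938899]] mouth pred [[341.12999269 191.48279053]]
wrist foot pred [[318.00751829 227.71521625]
 [318.05335745 233.19456422]] mouth pred [[315.02775873 225.87331562]]
```

View pics/crop5.png

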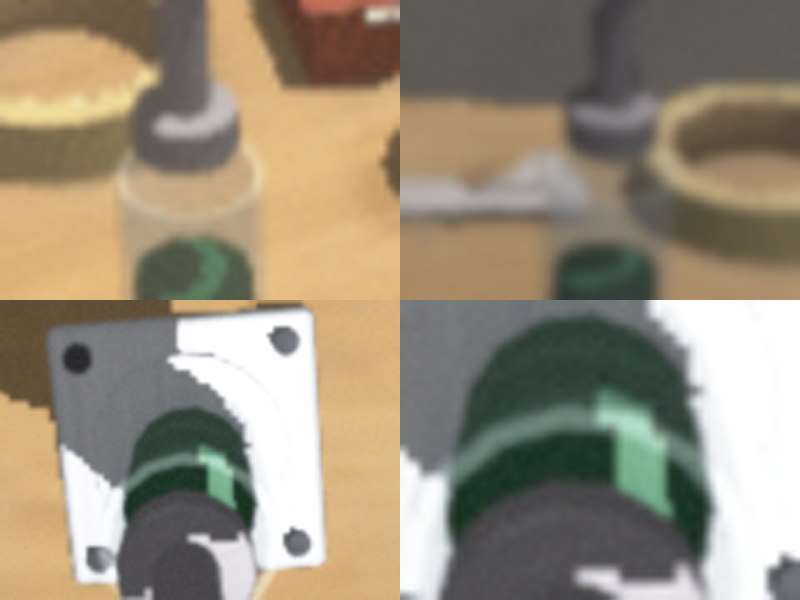

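Run:
```python
from h import *
d=eyes.get_image('wrist')
print('foot',onz(d,315.6,207.5,131)-[0,15,0],'outer',onz(d,317,196,121)-[0,21,0],'inner',onz(d,317,199.5,121)-[0,18,0],'slugx',onz(d,317.2,210,88)[0])
w=d['image'][:,:,::-1]
print(w[188:212,318:322].mean(1).round().astype(int).tolist())
```

```text
foot [505.20364509 145.26651975 131.        ] outer [506.26879497 145.61494328 121.        ] inner [506.24105217 146.01029604 121.        ] slugx 506.23610111075095
[[58, 68, 48], [58, 67, 48], [57, 66, 46], [57, 66, 46], [59, 69, 49], [75, 89, 63], [91, 111, 76], [110, 128, 94], [142, 162, 125], [164, 182, 144], [150, 166, 132], [104, 114, 90], [56, 68, 44], [42, 58, 28], [40, 56, 28], [42, 58, 30], [40, 56, 29], [39, 56, 31], [45, 58, 35], [56, 63, 52], [74, 73, 72], [74, 72, 73], [76, 73, 75], [78, 76, 77]]
```

The wrist view puts the foot at (505.2,145.3) and the mouth at (506.2,145.8), about 1 mm apart, so I lower gently and watch the force.

>>> apply_moves(commands=[[[0,0.1,0,0,0,0],[0,0.1,0,0,0,0],[0,0.1,0,0,0,0],[0,0,0,0,0,0],[0,0,0,0,0,0]]], claw=15)

```text
clock: 6.43
eef_pos: [506.9, 144.8, 246.2]
tool_rot: [-1.57, -0.003, -0.011]
force: [0.4, 0.1, -1.3]
width: 27.0
```

>>> apply_moves(commands=[[[0,0.15,0,0,0,0],[0,0.15,0,0,0,0],[0,0.15,0,0,0,0],[0,0,0,0,0,0],[0,0,0,0,0,0]]], claw=15)

```text
clock: 6.85
eef_pos: [506.8, 144.8, 225.9]
tool_rot: [-1.57, -0.002, -0.011]
force: [0.8, -0.6, -2.1]
width: 26.6
```

>>> apply_moves(commands=[[[0,0.15,0,0,0,0],[0,0.15,0,0,0,0],[0,0.15,0,0,0,0],[0,0.1,0,0,0,0],[0,0,0,0,0,0]]], claw=15)

```text
clock: 7.27
eef_pos: [507.5, 145.1, 202.9]
tool_rot: [-1.57, -0.004, -0.011]
force: [0.2, -0.6, -0.2]
width: 26.8
```

>>> apply_moves(commands=[[[0,0.1,0,0,0,0],[0,0.1,0,0,0,0],[0,0.1,0,0,0,0],[0,0,0,0,0,0],[0,0,0,0,0,0]]], claw=15)

```text
clock: 7.68
eef_pos: [507.6, 145.2, 191.7]
tool_rot: [-1.569, -0.004, -0.011]
force: [-0.4, 0.5, -1.7]
width: 26.5
```

>>> apply_moves(commands=[[[0,0.1,0,0,0,0],[0,0.1,0,0,0,0],[0,0.1,0,0,0,0]]], claw=15)

```text
clock: 7.93
eef_pos: [509.7, 146.8, 187.9]
tool_rot: [-1.566, -0.01, -0.011]
force: [-10.9, -1.9, 44.0]
width: 26.8
```

>>> apply_moves(commands=[[[-0.03,0.04,-0.02,0,0,0],[0,0.03,0,0,0,0]]], claw=15)

```text
clock: 8.1
eef_pos: [507.8, 145.8, 188.5]
tool_rot: [-1.566, -0.01, -0.011]
force: [-1.3, -0.6, 1.4]
width: 27.1
```

```bash
sed -i 's/f(a,265,150,60,45),f(b,310,165,60,45)/f(a,250,140,80,110),f(b,300,140,80,110)/; s/(400,300)/(400,300) if h<100 else (240,330)/; s/np.vstack(\[\(.*\),np.hstack.*$/\1)/' look.py; tail -5 look.py; python3 look.py 6
```

```text
a,b,w=[D[n]['image'][:,:,::-1] for n in D]
f=lambda i,x,y,wd,h:cv2.resize(i[y:y+h,x:x+wd],(400,300) if h<100 else (240,330),interpolation=cv2.INTER_CUBIC)
cv2.imwrite('pics/crop%s.png'%k,np.hstack([f(a,250,140,80,110),f(b,300,140,80,110)]))
t=s['eef_pos']; F=[t[0],t[1],t[2]-128.6]
for n in D: print(n,'foot pred',proj(D[n],[F,[F[0],F[1],F[2]+14]]),'mouth pred',proj(D[n],[[504.5,144,121]]))
[507.79599034 145.84367387 188.52384736] [-1.56570826 -0.01024853 -0.01100983] [-1.33568494 -0.57954944  1.3775681 ] 27.06118422027128
scene foot pred [[295.38528696 201.21875175]
 [295.18150406 195.51191812]] mouth pred [[293.32301242 176.68220089]]
side foot pred [[341.44303994 216.08136306]
 [341.73920121 210.52424647]] mouth pred [[341.12999269 191.48279053]]
wrist foot pred [[316.343565   228.87374575]
 [316.46164347 234.3251078 ]] mouth pred [[311.27895929 260.54834702]]
```

View pics/crop6.png

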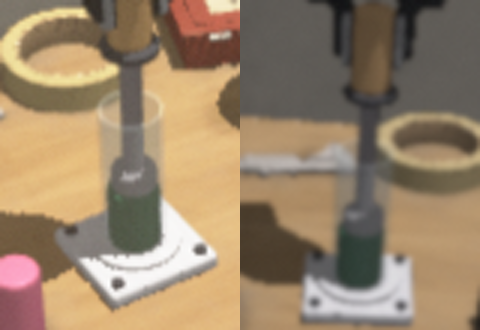

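The slugs now sit as one stack on the floor, and the foot is on top inside the tube. I press once more to make sure, then withdraw.

>>> apply_moves(commands=[[[0,0.1,0,0,0,0],[0,0.1,0,0,0,0],[0,0.05,0,0,0,0]]], claw=15)

```text
clock: 8.5
eef_pos: [508.7, 147.0, 188.3]
tool_rot: [-1.563, -0.013, -0.011]
force: [-5.8, -1.3, 10.7]
width: 26.6
```

>>> apply_moves(commands=[[[0,-0.1,0,-0.06,0,0.1],[0,-0.3,0,0,0,0],[0,-0.4,0,0,0,0],[0,-0.4,0,0,0,0],[0,-0.4,0,0,0,0],[0,-0.4,0,0,0,0],[0,0,0,0,0,0]]], claw=15)

```text
clock: 9.08
eef_pos: [507.8, 146.8, 269.1]
tool_rot: [-1.569, -0.002, -0.011]
force: [1.0, 0.5, -1.5]
width: 26.9
```

>>> apply_moves(commands=[[[0,-0.4,0,0,0,0],[-0.1,0,-0.5,0,0,0],[-0.15,0,-0.6,0,0,0],[-0.15,0,-0.6,0,0,0],[-0.15,0,-0.6,0,0,0],[-0.15,0,-0.5,0,0,0],[-0.1,0,-0.4,0,0,0],[0,0,0,0,0,0]]], claw=15)

```text
clock: 9.75
eef_pos: [472.1, 16.2, 276.4]
tool_rot: [-1.569, 0.003, -0.006]
force: [0.8, -0.4, -2.0]
width: 26.7
```

Run:
```python
from h import *
s=readout.read_state(); print(s['eef_pos'],s['tool_rot'],s['force'],s['width'])
d=grab('wrist','w7'); a=grab('scene','s7'); b=grab('side','b7')
t=s['eef_pos'];F=[t[0],t[1],t[2]-128.6]
for n,q in(('w',d),('s',a),('b',b)): print(n,proj(q,[F,[465,-11,46],[465,-11,0]]))
f=lambda i,x,y,wd,h:cv2.resize(i[y:y+h,x:x+wd,::-1],(400,300),interpolation=cv2.INTER_CUBIC)
cv2.imwrite('pics/crop7.png',np.vstack([np.hstack([f(d['image'],240,120,160,120),f(a['image'],255,180,120,90)]),np.hstack([f(a['image'],250,160,80,60),f(b['image'],270,200,120,90)])]))
```

```text
[472.11637179  16.21266431 276.3872576 ] [-1.56915404  0.00336682 -0.0055178 ] [ 0.81392493 -0.42702529 -1.99669288] 26.699529106202796
w [[319.20512403 227.99688021]
 [312.27591016 226.71720271]
 [313.01982367 215.64045738]]
s [[309.31918213 209.84786036]
 [313.61979111 264.74809406]
 [313.83013491 282.84380048]]
b [[318.77068773 210.47273469]
 [312.44201195 263.17472163]
 [312.1976438  281.77676513]]
```

View pics/crop7.png

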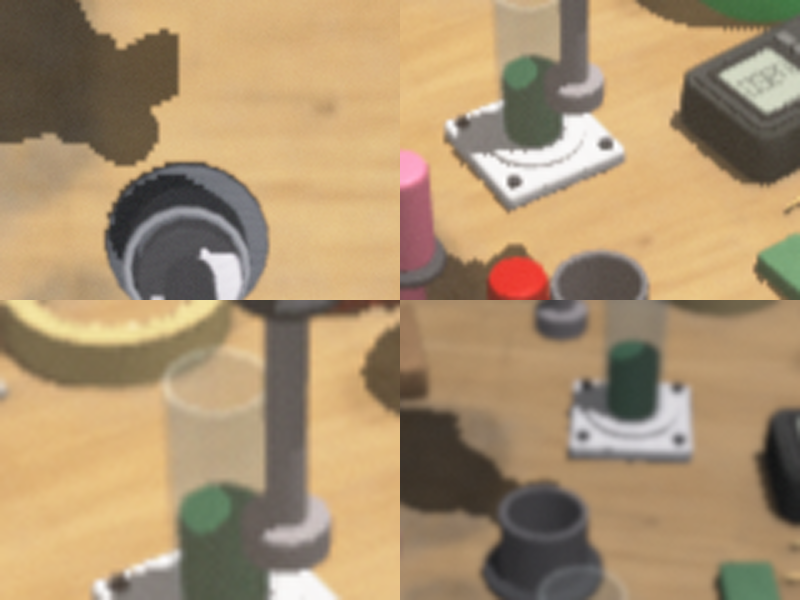

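Slugs are packed (single column in both views). The rod is near the cup, with its rim at about (315,264) in scene and (313,264) in side.

Run:
```python
from h import *
d,a,b=[eyes.get_image(n) for n in('wrist','scene','side')]
print(onz(a,315.2,263.7,46),onz(b,313.05,264,46),onz(d,314.6,202,46)-[0,26,0])
c,r=ray(a,315.2,263.7);c2,r2=ray(b,313.05,264)
k=np.linalg.lstsq(np.c_[r,-r2],c2-c,rcond=None)[0];print(c+r*k[0],c2+r2*k[1])
# foot in scene / side: measured columns
print(a['tvec'] is not None, readout.read_state()['eef_pos'])
```

```text
[468.63739742 -10.01019234  46.        ] [466.48073225 -13.4032456   46.        ] [469.36950153  -6.53458512  46.        ]
[467.61530673 -11.98075017  48.21366028] [466.51229976 -13.66666078  46.20361495]
True [473.92539164  21.75475263 277.36619462]
```

>>> apply_moves(commands=[[[-0.05,0,-0.35,0,0,0],[-0.04,0,-0.25,0,0,0],[0,0,-0.1,0,0,0],[0,0,0,0,0,0],[0,0,0,0,0,0],[0,0,0,0,0,0]]], claw=15)

```text
clock: 10.55
eef_pos: [471.8, -2.6, 276.9]
tool_rot: [-1.564, -0.0, 0.009]
force: [0.1, -0.0, -1.4]
width: 26.4
```

>>> apply_moves(commands=[[[-0.07,0.3,-0.15,-0.07,0,0],[0,0.4,-0.03,0,0,0],[0,0.4,0,0,0,0],[0,0.3,0,0,0,0],[0,0,0,0,0,0],[0,0,0,0,0,0],[0,0,0,0,0,0]]], claw=15)

```text
clock: 11.13
eef_pos: [471.6, -6.0, 220.5]
tool_rot: [-1.568, -0.005, 0.014]
force: [0.1, 0.2, -1.3]
width: 26.1
```

>>> apply_moves(commands=[[[-0.08,0.2,-0.12,0,0,0],[0,0.2,-0.02,0,0,0],[0,0.2,0,0,0,0],[0,0,0,0,0,0],[0,0,0,0,0,0],[0,0,0,0,0,0]]], claw=15)

```text
clock: 11.63
eef_pos: [469.8, -11.9, 196.0]
tool_rot: [-1.568, -0.01, 0.014]
force: [0.7, 0.1, -2.2]
width: 26.7
```

Run:
```python
from h import *
s=readout.read_state(); print(s['eef_pos'],s['tool_rot'],s['force'],s['width'])
d=grab('wrist','w8'); a=grab('scene','s8'); b=grab('side','b8')
f=lambda i,x,y,wd,h:cv2.resize(i[y:y+h,x:x+wd,::-1],(400,300),interpolation=cv2.INTER_CUBIC)
cv2.imwrite('pics/crop8.png',np.vstack([np.hstack([f(d['image'],240,150,160,120),f(a['image'],270,230,80,60)]),np.hstack([f(a['image'],230,160,160,120),f(b['image'],275,235,80,60)])]))
```

```text
[469.84843187 -11.89642828 196.01331012] [-1.56758635 -0.0095987   0.01413317] [ 0.73243022  0.14501586 -2.15712109] 26.659411747710344
```

View pics/crop8.png

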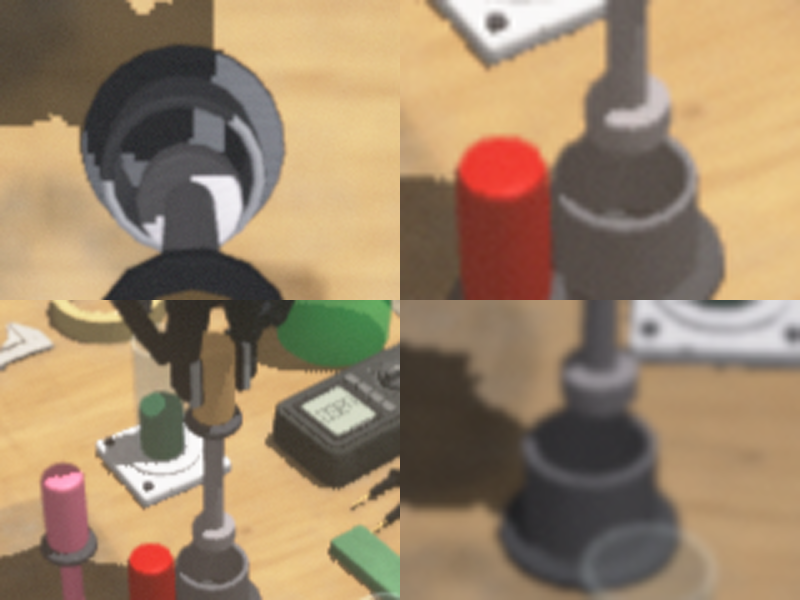

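Foot sits just above the rim, about 2–3 mm too far in +x and slightly in +y. I correct this and lower to the cup floor.

>>> apply_moves(commands=[[[-0.06,0,-0.05,0,0,0],[0,0.1,0,0,0,0],[0,0.2,0,0,0,0],[0,0.2,0,0,0,0],[0,0.2,0,0,0,0],[0,0,0,0,0,0],[0,0,0,0,0,0]]], claw=15)

```text
clock: 12.37
eef_pos: [468.2, -13.8, 165.6]
tool_rot: [-1.567, -0.012, 0.014]
force: [-0.1, 0.3, -1.5]
width: 26.6
```

>>> apply_moves(commands=[[[0,0.15,0,0,0,0.12],[0,0.15,0,0,0,0],[0,0.15,0,0,0,0],[0,0.1,0,0,0,0],[0,0,0,0,0,0],[0,0,0,0,0,0]]], claw=15)

```text
clock: 12.87
eef_pos: [468.5, -13.6, 140.7]
tool_rot: [-1.567, 0.001, 0.015]
force: [-0.0, -0.3, -1.8]
width: 26.8
```

>>> apply_moves(commands=[[[0,0.08,0,0,0,0],[0,0.05,0,0,0,0]]], claw=15)

```text
clock: 13.03
eef_pos: [468.9, -13.6, 135.5]
tool_rot: [-1.567, -0.0, 0.015]
force: [0.0, 0.3, -1.4]
width: 26.9
```

>>> apply_moves(commands=[[[0,0.04,0,0,0,0],[0,0.04,0,0,0,0]]], claw=15)

```text
clock: 13.2
eef_pos: [469.4, -13.6, 134.5]
tool_rot: [-1.567, -0.002, 0.015]
force: [-5.7, 0.3, 32.2]
width: 26.3
```

The rod is on the cup floor. I ease the push and open the jaws gradually.

>>> apply_moves(commands=[[[-0.02,-0.01,0,0,0,0],[0,0,0,0,0,0]]], claw=15)

```text
clock: 13.37
eef_pos: [469.2, -13.6, 136.1]
tool_rot: [-1.567, -0.004, 0.014]
force: [0.0, -0.3, -1.5]
width: 27.1
```

>>> apply_moves(commands=[[[0,0,0,0,0,0],[0,0,0,0,0,0],[0,0,0,0,0,0],[0,0,0,0,0,0]]], claw=32)

```text
clock: 13.7
eef_pos: [470.0, -13.6, 136.3]
tool_rot: [-1.567, -0.006, 0.014]
force: [-0.9, 0.0, 0.1]
width: 31.6
```

>>> apply_moves(commands=[[[0,0,0,0,0,0],[0,0,0,0,0,0],[0,0,0,0,0,0],[0,0,0,0,0,0],[0,0,0,0,0,0]]], claw=70)

```text
clock: 14.12
eef_pos: [470.0, -13.6, 135.9]
tool_rot: [-1.567, -0.005, 0.014]
force: [-0.3, -0.8, -0.0]
width: 70.0
```

>>> apply_moves(commands=[[[0,-0.2,0,0,0,0],[0,-0.4,0,0,0,0],[0,-0.5,0,0,0,0],[0,-0.6,0,0,0,0],[0,-0.6,0,0,0,0],[0,-0.5,0,0,0,0],[0,0,0,0,0,0],[0,0,0,0,0,0]]], claw=70)

```text
clock: 14.78
eef_pos: [468.3, -14.1, 255.7]
tool_rot: [-1.567, -0.004, 0.014]
force: [0.3, 0.6, -0.5]
width: 69.9
```

Run:
```python
from h import *
s=readout.read_state(); print(s['eef_pos'],s['force'],s['width'])
a=grab('scene','s9'); b=grab('side','b9')
f=lambda i,x,y,wd,h:cv2.resize(i[y:y+h,x:x+wd,::-1],(400,300),interpolation=cv2.INTER_CUBIC)
cv2.imwrite('pics/crop9.png',np.vstack([np.hstack([f(a['image'],240,180,160,120),f(a['image'],255,155,80,60)]),np.hstack([f(b['image'],250,190,160,120),f(a['image'],180,180,240,180)])]))
```

```text
[468.29939443 -14.14313096 255.69039045] [ 0.2944121   0.61230486 -0.54165516] 69.9213528567505
```

View pics/crop9.png

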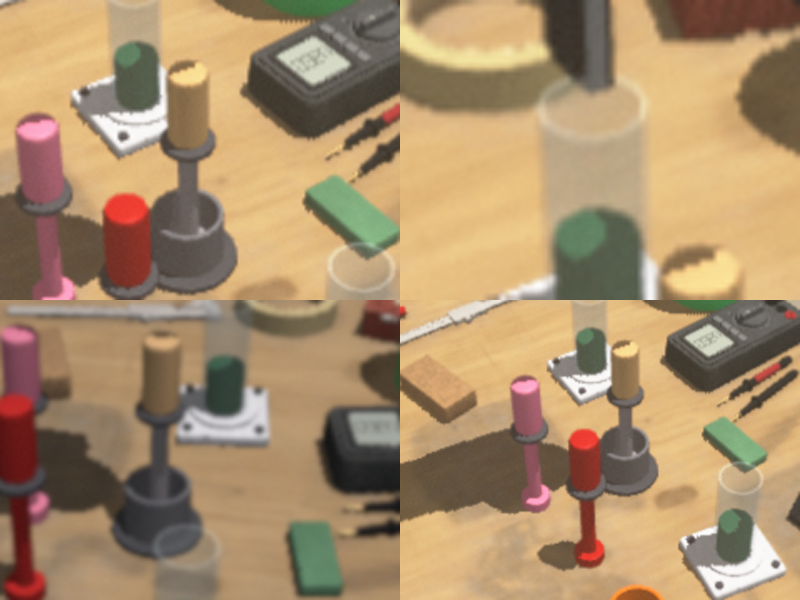

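Final look: the rod stands upright in the grey cup with the jaws clear, the slugs form one stack with no gaps, and the wax bar and sanding block are unmoved. One numeric check on the stack height, then I hand in.

Run:
```python
from h import *
a=eyes.get_image('scene')
print('expected slug top at z=60/64',proj(a,[[504.5,144.5,60],[504.5,144.5,64]]),'seen ~(294.5,202)')
import pickle
D=pickle.load(open('D.pkl','rb'))
df=np.abs(a['image'].astype(int)-D['scene']['image']).max(2)
print('wax diff',np.median(df[250:282,360:402]),'block',np.median(df[212:252,178:228]))
print(finish_job())
```

```text
expected slug top at z=60/64 [[294.15614727 202.09009468]
 [294.09525566 200.46773247]] seen ~(294.5,202)
wax diff 2.0 block 2.0
the job is handed in; nothing more can be done
None
```

The slugs in the far tube are pressed down to its floor, the rod is back upright in its grey cup and released, and the job is handed in at about 15 s of the 54 s allowed. No verdict was reported.

- **Packing:** I took the wooden-grip rod from the grey cup and pressed the slugs until the force jumped to 44 N with the foot about 60 mm above the bench. I then pressed once more, which read only 11 N at the same height.
- **Slug stack:** The last picture shows one solid column. Its top, read by eye, is at about pixel (294.5, 202), against (294.2, 202.1) expected for a packed stack. That is a reading to about 2 mm, so the final gaps were not measured more finely than the 2 mm limit.
- **Rod:** It touched the cup floor at the TCP height where it was picked up (134.5 against 134.6 mm) and looks upright in both outside views. The robot touches nothing.
- **Bystanders:** The wax bar and sanding block look unchanged against the first picture.
- **Disagreement:** The cameras differed by 2–3 mm on the tube and cup centres, so I corrected the foot's position close to each one before lowering.

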